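# Comb loose dowels into the grooves of a staining tray

### The arm

A 7-joint arm with a two-finger parallel gripper is mounted at the origin on the work surface. World frame = base frame: x ahead of the robot, y to its left, z up, the work surface at z = 0. Lengths are in mm, angles in rad, forces in N, time in s.
With the tool pointing down it reaches from about 400 to 875 mm from the base axis. Payload 4.4 kg.
Tool frame: the origin (TCP) lies at the very end of the fingers, on their centre line; the grasp point (between the pads) lies 19 mm behind it; z points along the fingers, y is the direction in which the jaws open and shut (so a half turn about z gives the same grasp; the last joint's range is limited). The gripper opens to 85 mm and grips with 20 to 120 N. Pads are 22 mm wide; open, the fingers measure 114 mm over their backs; the gripper's body (76 mm by 85 mm) begins 54 mm behind the grasp point. The pads swing forward as they close: fully open they stand 13 mm farther back than shut.
Start: joints at [-1.395, 0.628, 0.038, 1.517, -0.027, 0.996, -0.02], TCP at [155.618, 631.111, 231.313] pointing down, gripper open.
Joint ranges: [-3.06, 3.06], [-0.37, 2.12], [-1.25, 1.32], [0.18, 2.47], [-1.1, 4.24], [0.23, 1.98], [-2.94, 2.94]. Speed limits (rad/s): [2.57, 2.57, 3.14, 3.14, 3.14, 3.14, 3.14].

### API

Orientations are given as a unit quaternion [w, x, y, z].
In Python, from rig import ctrl gives the robot as it stands. The module is installed in compiled form; this text tells all that it offers. Calls block until the motion is done:
- ctrl.move_to(position, orientation): joint-space move of the TCP to a pose.
- ctrl.movel(position, frame=None, vel=150, stop_force=None): straight line of the TCP; frame=None keeps the orientation; vel is the mean speed in mm/s. With stop_force (N) it stops when the force on the tool has changed by that much, and returns True; else False.
- ctrl.movej(angles): joint-space move.
- ctrl.grip(opening): opening from 0.0 (shut) to 1.0 (fully open); the grip force is fixed at half the most; returns when the fingers have stopped.
- ctrl.sleep(seconds).
- ctrl.ik(position, orientation): joint angles nearest the present ones, or None.
- ctrl.state(): the state.
- ctrl.grab_frame(name): name is "scene" or "top" or "wrist"; returns the picture (420x560x3 uint8, blue, green, red); there is no depth.
- ctrl.calibration(name): a dict with "intrinsics" (3x3 intrinsics, pixels), "extrinsics" (4x4, takes a point from camera to world coordinates); the wrist camera has in their place "tool_from_camera" (4x4, takes a point from camera to tool coordinates, whose origin is the TCP and whose axes are the flange's). Camera axes: x right, y up, looking along -z (the intrinsics and any distortion apply to the point x, -y, -z); pixel columns grow to the right and rows downward; lengths in mm; the calibration is good to about 2 mm. A picture is of the moment at which its call begins: read the wrist's pose just before it. calibration takes no time and is no camera call.
A pose or a line that the arm cannot do raises ctrl.MotionError and nothing moves.
- ctrl.sign_off(): hands the job in, once; it reports no verdict.
The state is a dict: "time": time; "joints": joint angles; "dq": joint speeds; "tau": joint torques, N m; "tcp_pos": TCP position; "orientation": TCP orientation; "contact_force": force on the tool from outside, world axes, zero at the start; "moment": the same for the moment, N m; "opening": opening from 0.0 (shut) to 1.0 (fully open).
Only numpy, scipy, OpenCV 4.12 (cv2) and the standard library are available. Lean on these libraries where they do the work, as an engineer would, in place of code of your own. Each camera call takes 0.05 s, during which the arm holds its last target.

### The job

Four dowels lie strewn askew across the fluted staining tray: take the wooden rake, set its teeth on the plain landing behind them and draw it squarely across all the grooves to the far wall until every dowel lies down in a groove, combing again if one is left. Keep the teeth resting lightly on the wood all the way so that the ridges are not scored, ease back instead of forcing when a dowel snags, and touch the dowels with nothing but the rake. Then stand the rake upright on the bench clear of the tray, let go of it, and leave the other things where they are.

Things in the scene. Friction and masses are not known exactly. Their poses are not given: they have to be found in the camera images.
- tray: Fluted wooden staining tray, fixed level on four screw feet that hold its underside 6 to 14 mm above the bench. Origin: centre of its underside; 156 (x) by 280 (y) by 34 mm high. Ten grooves along its x, 140 mm long, 14 wide, 20 mm apart, with round-topped 6 mm ridges between; groove centres at y = -0.125, -0.105 ... +0.055 m; floors at z = 10 mm, ridge tops at 22.5 mm. Over 20 N from the rake scores it
- landing (a point): point on top of the tray's plain flat landing (tray y +0.068 to +0.140, level with the ridge tops, free of dowels from y = +0.093), at tray (0, +0.118): 22 mm in from its open edge, midway between the end walls; axes as the tray
- far_end (a point): point at ridge-top height on the inner face of the far wall, at tray (0, -0.132); axes as the tray. Dark walls 8 mm thick rise 11.5 mm above the ridge tops on this far side and across both groove ends (inner faces at tray x = +-0.070); the landing side is open
- rake: Wooden hand rake, 0.16 to 0.26 kg, standing loose on its teeth on the bench. Origin: centre of its underside, at the tooth tips. Seven teeth in a 107 mm row along its x, each a runner 36 mm long (along y, ends rounded), longer than a groove is wide, so it rides on the ridge tops. Head bar above them 112 (x) by 36 (y) mm, 24 to 42 mm above the tips. Works either way round
- rake_grip (a point): centre of the rake's dark flat-sided slab grip, 64 (x) by 22 (y) mm, 42 to 94 mm above the tooth tips; this point lies 72 mm above the tips; axes as the rake. Grip it across y, 22 mm
- dowel1: bare hardwood dowel with rounded ends, 12 mm diameter, 110 mm long, 11 g. Origin at the middle of its axis, x along the axis. Starts askew on top of the ridges, axis at tray z = 28.5 mm; seated in a groove its axis is at tray z = 16 mm, its top 0.5 mm below the ridge tops. Pushed, it turns square to the rake and drops into a free groove; half dropped, it can snag between rake and ridge, and over 20 N from the rake bruises it
- dowel2: bare hardwood dowel with rounded ends, 12 mm diameter, 110 mm long, 11 g. Origin at the middle of its axis, x along the axis. Starts askew on top of the ridges, axis at tray z = 28.5 mm; seated in a groove its axis is at tray z = 16 mm, its top 0.5 mm below the ridge tops. Pushed, it turns square to the rake and drops into a free groove; half dropped, it can snag between rake and ridge, and over 20 N from the rake bruises it
- dowel3: bare hardwood dowel with rounded ends, 12 mm diameter, 110 mm long, 11 g. Origin at the middle of its axis, x along the axis. Starts askew on top of the ridges, axis at tray z = 28.5 mm; seated in a groove its axis is at tray z = 16 mm, its top 0.5 mm below the ridge tops. Pushed, it turns square to the rake and drops into a free groove; half dropped, it can snag between rake and ridge, and over 20 N from the rake bruises it
- dowel4: bare hardwood dowel with rounded ends, 12 mm diameter, 110 mm long, 11 g. Origin at the middle of its axis, x along the axis. Starts askew on top of the ridges, axis at tray z = 28.5 mm; seated in a groove its axis is at tray z = 16 mm, its top 0.5 mm below the ridge tops. Pushed, it turns square to the rake and drops into a free groove; half dropped, it can snag between rake and ridge, and over 20 N from the rake bruises it
- tin: bystander: closed steel tin, 68 mm diameter, 85 mm high; stands on one side of the tray while the rake stands on the other (either way); origin under its centre
- tape: bystander: roll of paper tape lying flat, 90 mm diameter, 25 mm high; origin under its centre
- brush: bystander: flat paint brush lying on the robot's side of the tray, 190 mm long; origin under its middle
- sander: bystander: cork sanding block 100 x 62 x 25 mm; origin under its centre
- ink: bystander: small black bottle, 32 mm diameter, 60 mm high; origin under its centre
- knife: bystander: grey snap-off knife lying flat, 175 mm long, 20 mm high; origin under the handle's middle
- cup: bystander: white cup without handle, 76 mm across, 85 mm high; origin under its centre

How it is judged (in metres and radians):
On the way, in this order (a step that is already met when the one before it is completed fails the run):
1. the rake stands squarely on the plain landing, behind the dowels, its teeth bearing on the tray (contact force between rake and tray above 0.5 N and x of rake in the frame of tray between -0.02 and 0.02 m and angle between the x axis of rake and the x axis of tray, either way round below 0.15 rad and y of rake in the frame of tray between 0.085 and 0.145 m), for 0.15 s.
2. it is drawn over the first half of the grooves, its teeth bearing on the tray (contact force between rake and tray above 0.5 N and x of rake in the frame of tray between -0.02 and 0.02 m and angle between the x axis of rake and the x axis of tray, either way round below 0.15 rad and y of rake in the frame of tray between 0 and 0.06 m), for 0.15 s.
3. it is drawn over the second half of the grooves, its teeth bearing on the tray (contact force between rake and tray above 0.5 N and x of rake in the frame of tray between -0.02 and 0.02 m and angle between the x axis of rake and the x axis of tray, either way round below 0.15 rad and y of rake in the frame of tray between -0.08 and -0.01 m), for 0.15 s.
4. it reaches the far wall (its front within about 19 mm of it), its teeth bearing on the tray (contact force between rake and tray above 0.5 N and x of rake in the frame of tray between -0.02 and 0.02 m and angle between the x axis of rake and the x axis of tray, either way round below 0.15 rad and y of rake in the frame of tray between -0.13 and -0.095 m), for 0.1 s.
At the end, for the whole second after the job is handed in: every dowel rests in a groove (axis 14 to 18.5 mm above the tray's underside, within 0.06 rad of the grooves' direction, its middle within 18 mm of theirs), and the rake stands on its teeth on the bench (tips within 4 mm of it, within 0.08 rad of upright), not touching the tray, all at rest (z of dowel1 in the frame of tray between 0.014 and 0.0185 m and angle between the x axis of each of dowel1, dowel2, dowel3, dowel4 and the x axis of tray, either way round below 0.06 rad and x of dowel1 in the frame of tray between -0.018 and 0.018 m and y of dowel1 in the frame of tray between -0.132 and 0.068 m and linear speed of each of dowel1, dowel2, dowel3, dowel4, rake below 0.02 m/s and z of dowel2 in the frame of tray between 0.014 and 0.0185 m and x of dowel2 in the frame of tray between -0.018 and 0.018 m and y of dowel2 in the frame of tray between -0.132 and 0.068 m and z of dowel3 in the frame of tray between 0.014 and 0.0185 m and x of dowel3 in the frame of tray between -0.018 and 0.018 m and y of dowel3 in the frame of tray between -0.132 and 0.068 m and z of dowel4 in the frame of tray between 0.014 and 0.0185 m and x of dowel4 in the frame of tray between -0.018 and 0.018 m and y of dowel4 in the frame of tray between -0.132 and 0.068 m and height (world z) of rake below 0.004 m and angle between rake's own z axis and vertical below 0.08 rad and contact force between rake and tray below 0.01 N).
It fails at once if the rake is pressed on the tray with more than 20 N (contact force between rake and tray above 20 N).
It fails at once if the rake is pressed on a dowel with more than 20 N (contact force between rake and dowel1 above 20 N or contact force between rake and dowel2 above 20 N or contact force between rake and dowel3 above 20 N or contact force between rake and dowel4 above 20 N).
It fails at once if the gripper or the arm touches a dowel (contact force between any of the fingers, the arm and dowel1 above 0.3 N or contact force between any of the fingers, the arm and dowel2 above 0.3 N or contact force between any of the fingers, the arm and dowel3 above 0.3 N or contact force between any of the fingers, the arm and dowel4 above 0.3 N).
It fails at once if the rake is tipped over (angle between rake's own z axis and vertical above 0.6 rad).
It fails at once if a bystander is moved more than 25 mm (distance of any of tin, tape, brush, sander, ink, knife, cup from where it was at the start of the episode above 0.025 m).
It also fails if it takes over 72 s, if anything falls off the work surface, if the arm or the gripper's body presses on something with over 40 N, if the wrist force passes 120 N, or if a joint passes its speed limit or range.

## Working session

There is one attempt and no reset: what is moved stays moved. The work goes in short steps, each a Python script; the robot and the scene stay as the last script left them, time stands still between calls to the robot, and variables do not carry over. Pictures are saved under pics/ and viewed, and the job is handed in when it is done.

```bash
mkdir -p pics; cat > h.py <<'E'
import numpy as np, cv2
from rig import ctrl
E
python3 - <<'E'
from h import *
for n in ["scene","top","wrist"]:
    s=ctrl.state()
    cv2.imwrite(f"pics/{n}0.png",ctrl.grab_frame(n))
    c=ctrl.calibration(n); print(n,{k:np.round(np.array(v),4).tolist() if not isinstance(v,str) else v for k,v in c.items()})
print(ctrl.state())
E
```

```text
scene {'intrinsics': [[517.8514, 0.0, 276.9424], [0.0, 517.8514, 206.2229], [0.0, 0.0, 1.0]], 'extrinsics': [[-0.8165, -0.4608, 0.348, 1016.3827], [0.5772, -0.636, 0.5121, 652.3977], [-0.0146, 0.619, 0.7853, 1124.0227], [0.0, 0.0, 0.0, 1.0]]}
top {'intrinsics': [[502.0192, 0.0, 284.752], [0.0, 502.0192, 207.4771], [0.0, 0.0, 1.0]], 'extrinsics': [[-0.0049, 0.9966, -0.0818, 431.0093], [-1.0, -0.0053, -0.0048, -15.8218], [-0.0052, 0.0818, 0.9966, 1243.2351], [0.0, 0.0, 0.0, 1.0]]}
wrist {'intrinsics': [[375.0223, 0.0, 281.2354], [0.0, 375.0223, 208.8861], [0.0, 0.0, 1.0]], 'tool_from_camera': [[0.0004, 0.9599, 0.2803, 71.6713], [1.0, -0.0005, 0.0002, -0.9255], [0.0003, 0.2803, -0.9599, -141.4884], [0.0, 0.0, 0.0, 1.0]]}
{'time': 0.15, 'joints': array([-1.39480117,  0.62912628,  0.03842423,  1.51811857, -0.02699961,
        0.99625716, -0.02001101]), 'dq': array([ 0.00124133, -0.0010108 ,  0.00036448, -0.00320226,  0.00154851,
       -0.00024204, -0.00058632]), 'tau': array([ 2.56189880e-03, -5.63793755e+01,  1.22845765e+00, -1.93651915e+01,
        1.12878531e-02,  7.35242560e-03,  1.23108555e-05]), 'tcp_pos': array([155.48610221, 630.66679748, 230.61096892]), 'orientation': array([-8.83591888e-05,  1.20598689e-01,  9.92701099e-01, -6.90670470e-04]), 'contact_force': array([-0.21811215, -0.45139861, -0.37881159]), 'moment': array([-0.02227897,  0.03893988,  0.01701699]), 'opening': 0.9999895866734543}
```

View pics/top0.png

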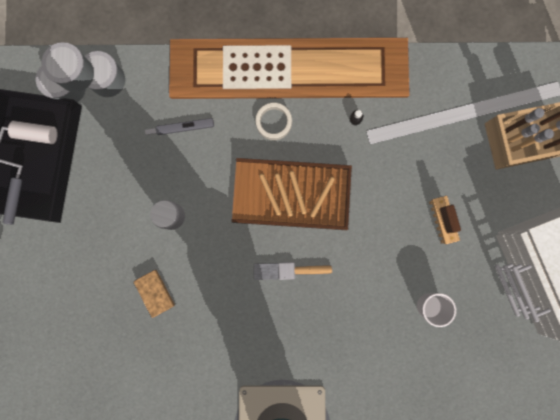

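View pics/scene0.png

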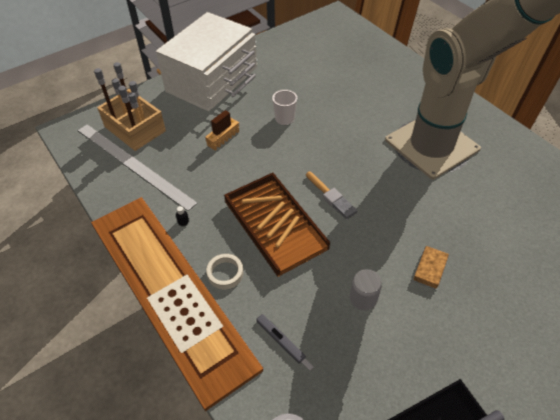

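The top view shows the tray spanning about (233..350, 158..230), with its landing at the left, and the rake at about (447,219). I'll enlarge both.

```bash
python3 - <<'E'
import cv2
t=cv2.imread('pics/top0.png')
cv2.imwrite('pics/tray_c.png',cv2.resize(t[145:240,222:362],None,fx=5.7,fy=5.7,interpolation=cv2.INTER_CUBIC))
cv2.imwrite('pics/rake_c.png',cv2.resize(t[185:255,410:485],None,fx=8,fy=8,interpolation=cv2.INTER_CUBIC))
E
```

```text
(no output)
```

View pics/tray_c.png

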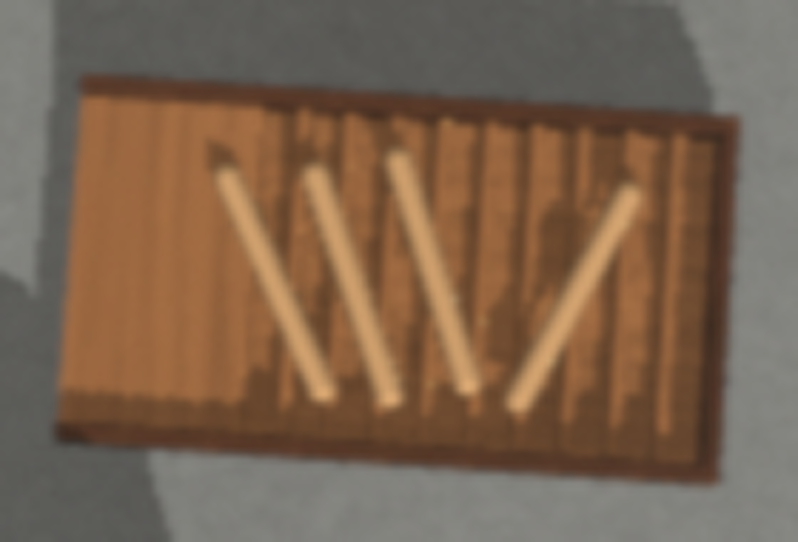

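View pics/rake_c.png

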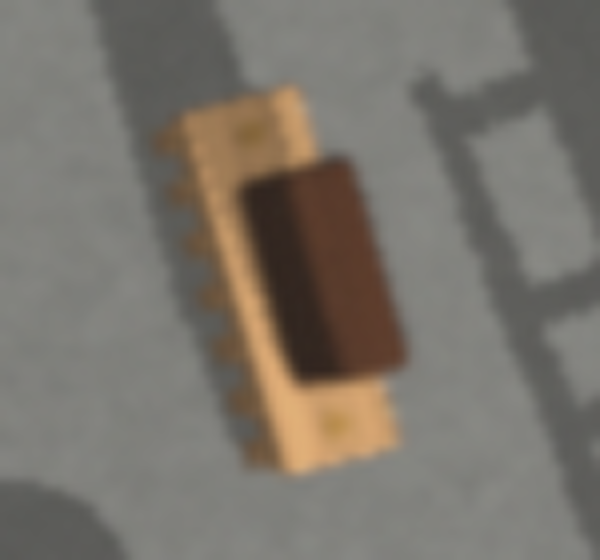

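The crop shows the tray rim corners at about (82,77), (738,118), (716,482) and (57,438). On the rake, the bar top has corners at (183,110), (298,90), (400,440) and (290,472), and the grip's top face centre is at about (350,268).

```bash
cat >> h.py <<'E'
def ray(name,uv,tool=None):
    c=ctrl.calibration(name);K=np.array(c['intrinsics']);T=np.array(c['extrinsics']) if 'extrinsics' in c else tool@np.array(c['tool_from_camera'])
    d=np.linalg.inv(K)@[uv[0],uv[1],1]; d=T[:3,:3]@[d[0],-d[1],-d[2]]
    return T[:3,3],d
def atz(name,uv,z,tool=None):
    o,d=ray(name,uv,tool); return o+d*(z-o[2])/d[2]
def crop(p,f,x0,y0): return ((p[0]+.5)/f-.5+x0,(p[1]+.5)/f-.5+y0)
def toolT():
    from scipy.spatial.transform import Rotation as R
    s=ctrl.state();q=s['orientation'];T=np.eye(4);T[:3,:3]=R.from_quat([q[1],q[2],q[3],q[0]]).as_matrix();T[:3,3]=s['tcp_pos'];return T
E
python3 - <<'E'
from h import *
P=[atz('top',crop(p,5.7,222,145),44) for p in [(82,77),(738,118),(716,482),(57,438)]]
for p in P:print(p.round(1))
print('sizes',[round(np.linalg.norm(P[i]-P[(i+1)%4]),1) for i in range(4)],'c',np.mean(P,0).round(1))
for i,j in [(0,1),(3,2),(2,1),(3,0)]:
    d=P[j]-P[i];print(np.degrees(np.arctan2(d[1],d[0])).round(2))
for z,L in [(42,[(183,110),(298,90),(400,440),(290,472)]),(94,[(303,165),(348,157),(406,365),(338,380)])]:
    P=[atz('top',crop(p,8,410,185),z) for p in L]
    for p in P:print(p.round(1))
    print('sizes',[round(np.linalg.norm(P[i]-P[(i+1)%4]),1) for i in range(4)],'c',np.mean(P,0).round(1))
    for i,j in [(3,0),(2,1)]:
        d=P[j]-P[i];print(np.degrees(np.arctan2(d[1],d[0])).round(2))
E
```

```text
[649.9 107.2  44. ]
[ 630.7 -170.5   44. ]
[ 476.8 -158.9   44. ]
[496.7 117.3  44. ]
sizes [np.float64(278.4), np.float64(154.4), np.float64(276.9), np.float64(153.6)] c [563.5 -26.2  44. ]
-93.95
-94.11
-4.32
-3.74
[ 549.9 -364.8   42. ]
[ 555.7 -399.4   42. ]
[ 450.7 -426.5   42. ]
[ 441.3 -393.5   42. ]
sizes [np.float64(35.1), np.float64(108.4), np.float64(34.3), np.float64(112.2)] c [ 499.4 -396.    42. ]
14.81
14.46
[ 528.7 -383.6   94. ]
[ 530.9 -396.5   94. ]
[ 471.2 -411.1   94. ]
[ 467.  -391.6   94. ]
sizes [np.float64(13.1), np.float64(61.5), np.float64(20.0), np.float64(62.2)] c [ 499.5 -395.7   94. ]
7.44
13.75
```

```bash
cat >> h.py <<'E'
def down(yawx_deg):  # tool x axis yaw
    a=np.radians(yawx_deg/2); return np.array([0,np.cos(a),np.sin(a),0])
E
python3 - <<'E'
from h import *
ctrl.move_to([595,-24,230],down(176))
T=toolT(); im=ctrl.grab_frame('wrist'); cv2.imwrite('pics/w1.png',im); np.save('T1.npy',T)
cv2.imwrite('pics/w1b.png',cv2.resize(im,None,fx=1.42,fy=1.42))
s=ctrl.state();print(s['time'],s['joints'].round(2),s['tcp_pos'],s['contact_force'])
E
```

```text
2.9833 [-0.11  0.55  0.17  1.68 -0.11  0.92  1.6 ] [595.09804663 -22.85101878 229.95141016] [ 0.62172696  0.93794506 -0.74807094]
```

View pics/w1b.png

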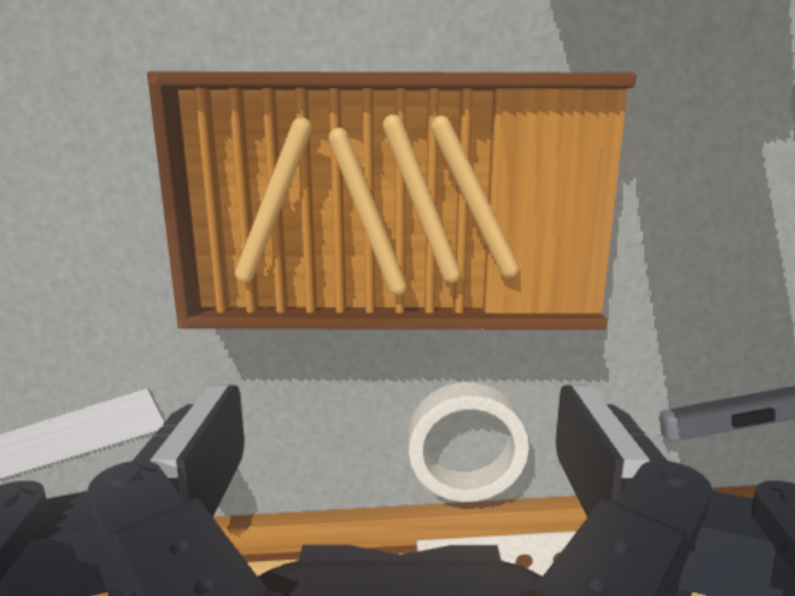

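The rim outer corners are at about (149,73), (635,74), (606,328) and (180,328). The dowels lie between the far wall at left and the landing at right.

```bash
python3 - <<'E'
from h import *
T=np.load('T1.npy')
for z in (40,44,48):
    P=[atz('wrist',crop(p,1.42,0,0),z,T) for p in [(149,73),(635,74),(606,328),(180,328)]]
    print(z,[p[:2].round(1).tolist() for p in P],'sizes',[round(np.linalg.norm(P[i]-P[(i+1)%4]),1) for i in range(4)],'c',np.mean(P,0).round(1))
    for i,j in [(0,1),(3,2),(1,2),(0,3)]:
        d=P[j]-P[i];print(np.degrees(np.arctan2(d[1],d[0])).round(2))
E
```

```text
40 [[475.8, -160.4], [495.3, 119.6], [650.5, 109.3], [631.5, -171.1]] sizes [np.float64(280.7), np.float64(155.6), np.float64(281.0), np.float64(156.1)] c [563.3 -25.7  40. ]
86.02
86.12
-3.82
-3.92
44 [[476.4, -158.7], [495.7, 118.0], [649.0, 107.7], [630.2, -169.3]] sizes [np.float64(277.4), np.float64(153.7), np.float64(277.6), np.float64(154.2)] c [562.8 -25.6  44. ]
86.02
86.12
-3.82
-3.92
48 [[477.0, -157.0], [496.0, 116.3], [647.5, 106.2], [628.9, -167.4]] sizes [np.float64(274.0), np.float64(151.8), np.float64(274.2), np.float64(152.3)] c [562.3 -25.5  48. ]
86.02
86.12
-3.82
-3.92
```

```bash
python3 - <<'E'
from h import *
q=down(194.5)
ctrl.move_to([499.5,-395.8,180],q)
ctrl.movel([499.5,-395.8,56],vel=120,stop_force=8)
ctrl.sleep(.2);s=ctrl.state();print(s['time'],s['tcp_pos'],s['contact_force'],s['joints'].round(2))
cv2.imwrite('pics/w2.png',ctrl.grab_frame('wrist'))
cv2.imwrite('pics/t2.png',cv2.resize(ctrl.grab_frame('top')[150:270,370:530],None,fx=4.5,fy=4.5))
E
```

```text
5.8083 [ 499.88901837 -396.11818513   56.77783084] [-0.96617018 -0.13763614 -0.71010837] [ 0.59  0.83  0.06  1.69 -0.07  0.63  2.51]
```

View pics/w2.png

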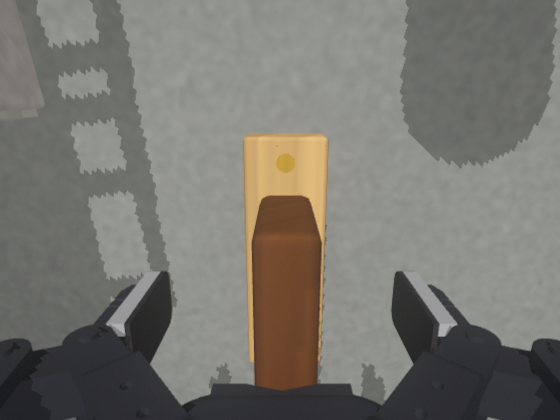

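The rake is square and centred between the fingers (grip at columns 253–320, fingers symmetric). I'll grip it and lift.

```bash
python3 - <<'E'
from h import *
ctrl.grip(0.0)
s=ctrl.state();print(s['time'],s['opening'],s['contact_force'],s['tcp_pos'])
ctrl.movel([499.5,-395.8,150],vel=100)
ctrl.sleep(.3);s=ctrl.state();print(s['time'],s['opening'],s['contact_force'],s['moment'],s['tcp_pos'])
cv2.imwrite('pics/w3.png',ctrl.grab_frame('wrist'))
E
```

```text
6.5083 0.24811136173969622 [ 0.19001323 -0.27700472  0.97491982] [ 499.5278794  -395.90332057   56.05921419]
7.9 0.2518570041791056 [ 0.16730159 -0.00623167 -2.57214405] [0.04355571 0.03560583 0.03578766] [ 499.32239927 -395.7001894   149.56460437]
```

View pics/w3.png

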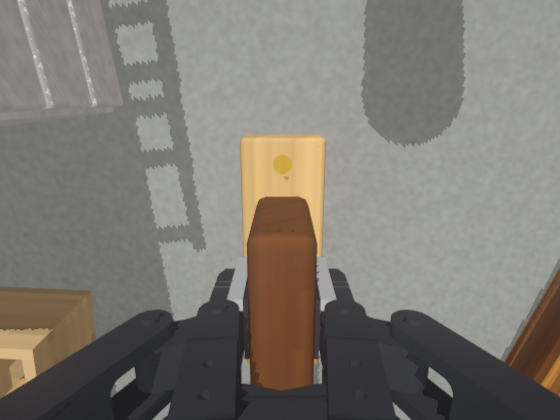

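```bash
cat >> h.py <<'E'
YAW=-3.9; C=np.array([563.,-26.])
def tray(x,y):
    c,s=np.cos(np.radians(YAW)),np.sin(np.radians(YAW)); return C+[c*x-s*y,s*x+c*y]
def totray(p):
    c,s=np.cos(np.radians(YAW)),np.sin(np.radians(YAW)); d=np.array(p[:2])-C; return np.array([c*d[0]+s*d[1],-s*d[0]+c*d[1]])
E
python3 - <<'E'
from h import *
q=down(180+YAW)
p=tray(0,119)
ctrl.move_to([*p,170],q)
ctrl.movel([*p,103],vel=100); ctrl.sleep(.3)
F=np.mean([ (ctrl.sleep(.03),ctrl.state()['contact_force'])[1] for _ in range(5)],0);print('free',F)
r=ctrl.movel([*p,78],vel=12,stop_force=2.5)
s=ctrl.state();print(r,s['time'],s['tcp_pos'],s['contact_force'])
for _ in range(4):
    ctrl.sleep(.1);s=ctrl.state();print(s['tcp_pos'].round(2),s['contact_force'].round(2),totray(s['tcp_pos']).round(1))
cv2.imwrite('pics/s4.png',cv2.resize(ctrl.grab_frame('scene')[150:290,190:370],None,fx=4,fy=4))
print(ctrl.state()['time'])
E
```

```text
free [-0.1977599  -0.20193237 -2.25892353]
True 12.1833 [571.06691754  92.72674649  90.16426264] [-0.19271637 -0.47156851  5.3874653 ]
[571.08  92.74  90.16] [1.02 0.45 5.71] [ -0. 119.]
[571.06  92.75  90.17] [-0.13 -0.03  4.36] [ -0. 119.]
[571.07  92.77  90.17] [ 0.02 -0.29  5.01] [ -0. 119.]
[571.06  92.77  90.15] [ 0.28 -0.67  5.33] [ -0. 119.]
12.6333
```

View pics/s4.png

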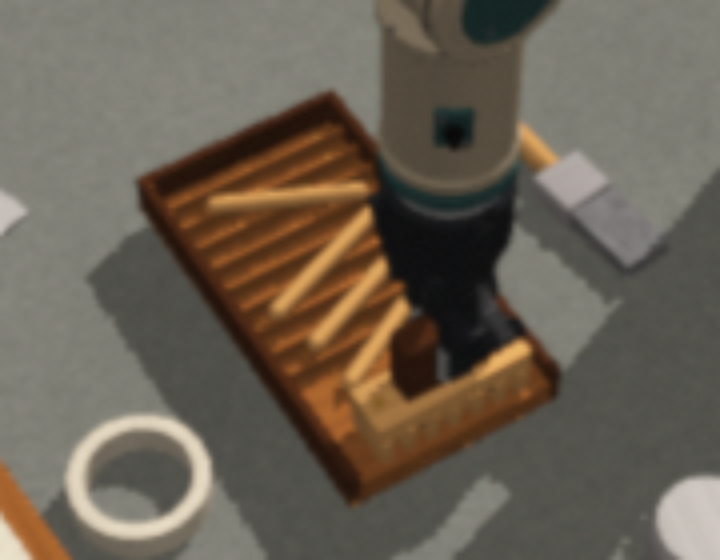

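```bash
cat >> h.py <<'E'
def F(n=3):
    return np.mean([ (ctrl.sleep(.02),ctrl.state()['contact_force'])[1] for _ in range(n)],0)-np.array([-.2,-.2,-2.3])
E
python3 - <<'E'
from h import *
p=tray(0,119)
for z in (90.4,90.1,89.8,89.5):
    if ctrl.movel([*p,z],vel=5,stop_force=7): print('stop')
    ctrl.sleep(.1)
    f=F(5);s=ctrl.state();print(z,s['tcp_pos'].round(2),f.round(2),s['time'])
    if f[2]>8: break
E
```

```text
90.4 [571.12  92.71  90.29] [0.91 0.15 1.84] 13.3
90.1 [571.1   92.74  90.22] [-0.19 -0.05  4.55] 13.7333
89.8 [571.11  92.76  90.17] [-1.01  0.22  7.42] 14.1667
89.5 [571.11  92.76  90.16] [-1.72  0.33 10.12] 14.6
```

```bash
cat > draw.py <<'E'
from h import *
def draw(y0,y1,z,step=7,vel=28,tgt=4.5,x=0,maxsnag=4):
    y=y0;sn=0;q=down(180+YAW)
    while y>y1+.01:
        yn=max(y-step,y1)
        r=ctrl.movel([*tray(x,yn),z],vel=vel,stop_force=7)
        f=F(2);s=ctrl.state();t=totray(s['tcp_pos'])
        fy=np.array([-np.sin(np.radians(YAW)),np.cos(np.radians(YAW))])@f[:2]
        print(f"{s['time']:.2f} y{t[1]:.1f} x{t[0]:.1f} z{s['tcp_pos'][2]:.2f} cmd{z:.2f} fz{f[2]:.1f} fy{fy:.1f} {'STOP' if r else ''}")
        z+=np.clip((f[2]-tgt)*.06,-.3,.3)
        if r or fy>8:
            sn+=1
            if sn>maxsnag: print('snagged out'); return t[1],z
            y=min(t[1]+6,119); ctrl.movel([*tray(x,y),z+.1],vel=25); ctrl.sleep(.1)
        else: y=yn
    return y,z
E
python3 - <<'E'
from draw import *
ctrl.movel([*tray(0,119),90.1],vel=5); print(F(3))
print(draw(119,35,90.1))
im=ctrl.grab_frame('scene');cv2.imwrite('pics/s5.png',cv2.resize(im[150:290,190:370],None,fx=4,fy=4))
E
```

```text
[-0.65596697  0.79704369  6.15846086]
15.35 y112.3 x0.3 z90.21 cmd90.10 fz5.6 fy3.4 
15.78 y104.3 x0.1 z90.19 cmd90.17 fz5.9 fy2.5 
16.22 y97.2 x-0.1 z90.20 cmd90.25 fz5.4 fy1.5 
16.65 y90.2 x-0.1 z90.22 cmd90.30 fz5.0 fy2.1 
17.08 y83.1 x-0.1 z90.22 cmd90.33 fz4.1 fy1.0 
17.52 y76.2 x-0.1 z90.25 cmd90.31 fz3.1 fy0.5 
17.95 y69.2 x0.0 z90.21 cmd90.23 fz2.8 fy0.3 
18.38 y62.3 x0.0 z90.14 cmd90.13 fz3.2 fy0.6 
18.82 y55.4 x0.0 z90.09 cmd90.05 fz3.8 fy0.4 
19.25 y48.1 x-0.1 z89.94 cmd90.01 fz3.1 fy0.0 
19.68 y41.3 x-0.0 z89.93 cmd89.92 fz3.8 fy0.3 
20.12 y34.7 x0.1 z89.97 cmd89.88 fz4.7 fy2.0 
(35, np.float64(89.89240726542867))
```

View pics/s5.png

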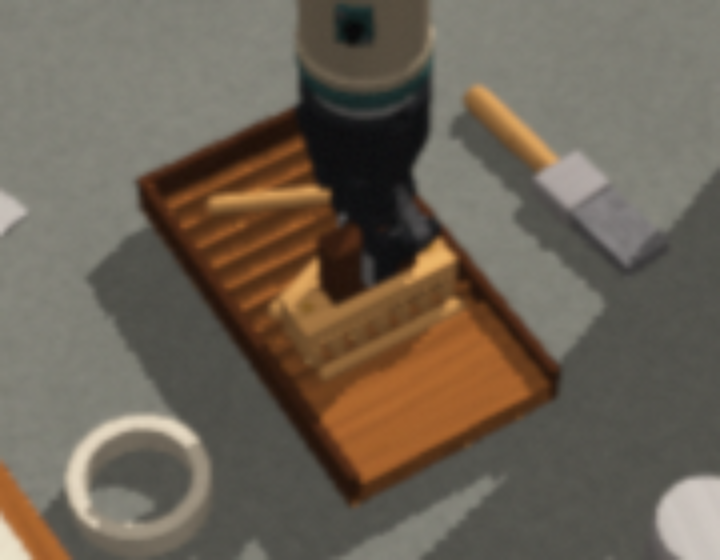

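One dowel is already seated behind the rake. I'll continue.

```bash
python3 - <<'E'
from draw import *
print(draw(35,-104,89.89))
im=ctrl.grab_frame('scene');cv2.imwrite('pics/s6.png',cv2.resize(im[150:290,190:370],None,fx=4,fy=4))
E
```

```text
20.60 y26.9 x0.0 z89.89 cmd89.89 fz4.3 fy1.1 
21.03 y20.2 x-0.0 z89.92 cmd89.88 fz4.7 fy1.0 
21.47 y13.9 x0.1 z89.95 cmd89.89 fz6.0 fy1.8 
21.90 y5.8 x-0.1 z89.86 cmd89.98 fz5.0 fy1.1 
22.33 y-0.6 x-0.1 z90.02 cmd90.01 fz3.3 fy1.4 
22.77 y-7.7 x0.0 z89.96 cmd89.94 fz4.3 fy2.4 
23.20 y-15.2 x0.0 z89.90 cmd89.93 fz4.0 fy0.1 
23.63 y-21.1 x0.0 z89.93 cmd89.90 fz5.8 fy2.7 
24.07 y-28.9 x0.0 z89.96 cmd89.98 fz4.6 fy0.5 
24.50 y-36.1 x-0.1 z89.91 cmd89.99 fz3.8 fy-0.6 
24.93 y-42.3 x0.0 z90.01 cmd89.94 fz4.5 fy2.2 
25.37 y-50.2 x0.0 z89.92 cmd89.94 fz3.3 fy1.4 
25.80 y-56.7 x-0.0 z89.88 cmd89.87 fz3.8 fy1.3 
26.23 y-63.0 x0.1 z89.98 cmd89.83 fz6.2 fy2.4 
26.67 y-70.9 x0.0 z89.87 cmd89.93 fz5.2 fy2.1 
27.10 y-78.2 x-0.1 z89.91 cmd89.97 fz3.4 fy0.8 
27.39 y-81.5 x-0.0 z89.95 cmd89.91 fz6.4 fy-2.5 STOP
28.23 y-82.3 x0.1 z90.03 cmd90.02 fz3.8 fy3.0 
28.67 y-91.2 x0.1 z89.98 cmd89.98 fz3.1 fy0.3 
29.10 y-97.2 x-0.0 z89.90 cmd89.90 fz3.5 fy0.7 
29.42 y-101.5 x0.1 z89.93 cmd89.84 fz6.2 fy-1.7 STOP
30.26 y-101.9 x0.1 z90.00 cmd89.94 fz6.2 fy3.8 
30.54 y-104.1 x0.1 z90.04 cmd90.04 fz5.3 fy3.9 
(-104, np.float64(90.08274874310627))
```

View pics/s6.png

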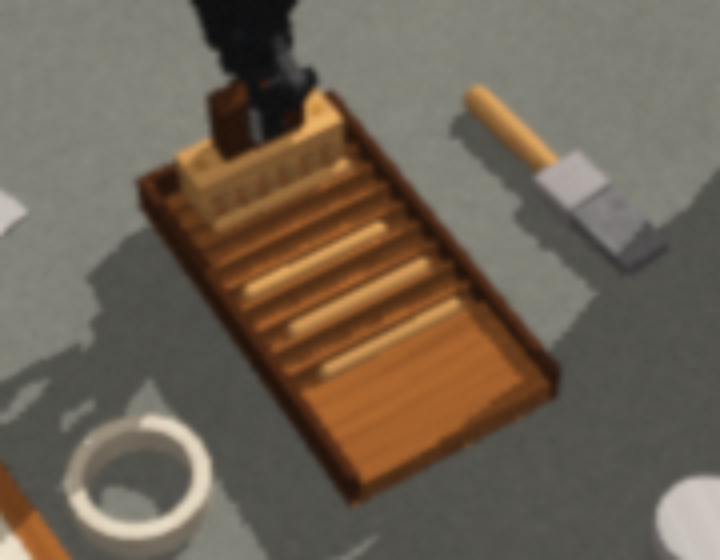

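Three dowels are seated. A sliver of the fourth shows behind the rake. I'll lift straight up and look.

```bash
python3 - <<'E'
from draw import *
ctrl.sleep(.2);print(F())
p=tray(0,-104)
ctrl.movel([*p,110],vel=40); ctrl.movel([*p,200],vel=120)
ctrl.movel([*tray(0,-250),200],vel=150);print(ctrl.state()['time'])
im=ctrl.grab_frame('scene');cv2.imwrite('pics/s7.png',cv2.resize(im[150:290,190:370],None,fx=4,fy=4))
im=ctrl.grab_frame('top');cv2.imwrite('pics/t7.png',cv2.resize(im[145:240,222:362],None,fx=5.7,fy=5.7,interpolation=cv2.INTER_CUBIC))
E
```

```text
[0.31375921 2.95788463 5.62535439]
33.5167
```

View pics/s7.png

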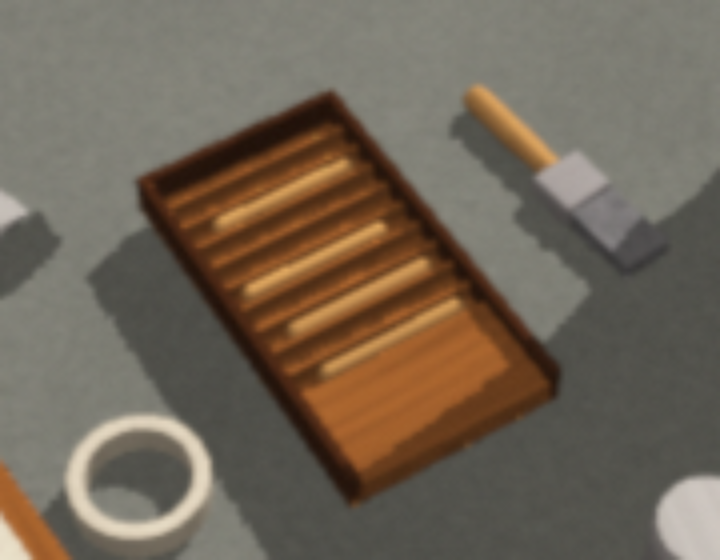

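View pics/t7.png

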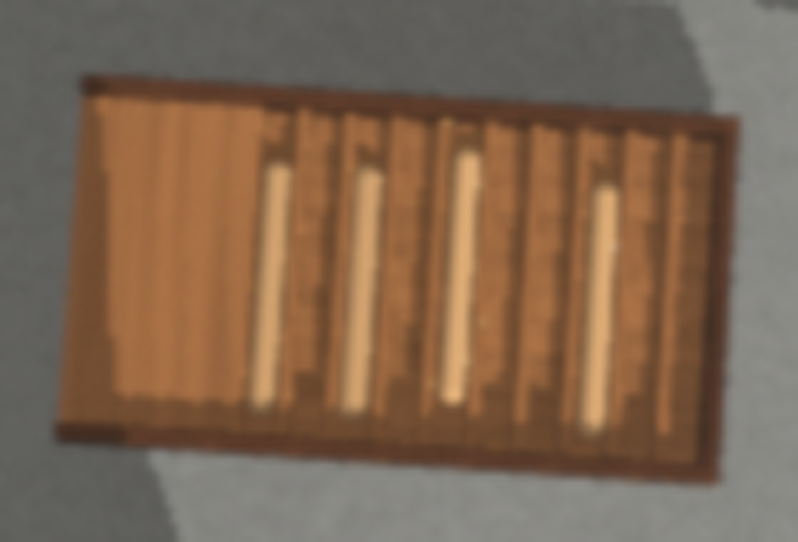

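All four lie parallel in separate grooves. I'll check their positions along x: the dowel end pairs are (277,165)/(263,408), (370,170)/(354,410), (468,152)/(453,403) and (605,187)/(593,432).

```bash
python3 - <<'E'
from h import *
for a,b in [((277,165),(263,408)),((370,170),(354,410)),((468,152),(453,403)),((605,187),(593,432))]:
    A,B=[totray(atz('top',crop(p,5.7,222,145),32)) for p in (a,b)]
    print(((A+B)/2).round(1),np.linalg.norm(A-B).round(1),'ang',np.arctan2((A-B)[1],(A-B)[0]).round(3))
E
```

```text
[-5.1 53.9] 104.2 ang 0.009
[-4.1 14.7] 102.9 ang -0.003
[  3.8 -26.8] 107.6 ang 0.001
[ -6.1 -86.4] 104.8 ang 0.008
```

The dowels are in the grooves at y = +55, +15, −25 and −85, with |x| ≤ 6 mm and angles under 0.01 rad, so all pass. Next I'll return the rake to its original clear spot.

```bash
python3 - <<'E'
from h import *
P=[499.5,-395.8]
ctrl.move_to([*P,150],down(194.5)); ctrl.movel([*P,64],vel=80); ctrl.sleep(.2)
r=ctrl.movel([*P,52],vel=10,stop_force=2.5)
ctrl.sleep(.2);s=ctrl.state();print(r,s['time'],s['tcp_pos'],F(),s['moment'])
if r:
    ctrl.movel([*P,s['tcp_pos'][2]+.2],vel=5)
    ctrl.grip(1.0); ctrl.sleep(.2)
    s=ctrl.state();print(s['opening'],s['contact_force'])
    ctrl.movel([*P,190],vel=100); ctrl.sleep(.2);print(ctrl.state()['time'])
    cv2.imwrite('pics/w8.png',ctrl.grab_frame('wrist'))
    ctrl.move_to([450,-150,330],down(190))
    cv2.imwrite('pics/s8.png',ctrl.grab_frame('scene'))
    cv2.imwrite('pics/t8.png',ctrl.grab_frame('top')); print(ctrl.state()['time'])
E
```

```text
True 36.65 [ 499.46808964 -395.73646599   55.98590059] [-0.24967181  0.46008323  8.09307536] [ 0.00863479  0.0557429  -0.0471344 ]
0.9983449194815407 [-0.09005246 -0.60531224  0.76900359]
39.7667
41.025
```

View pics/w8.png

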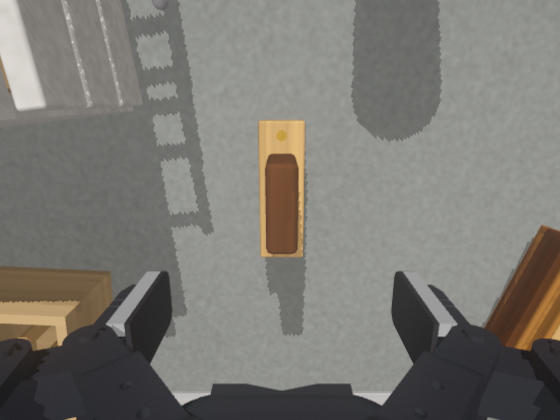

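View pics/s8.png

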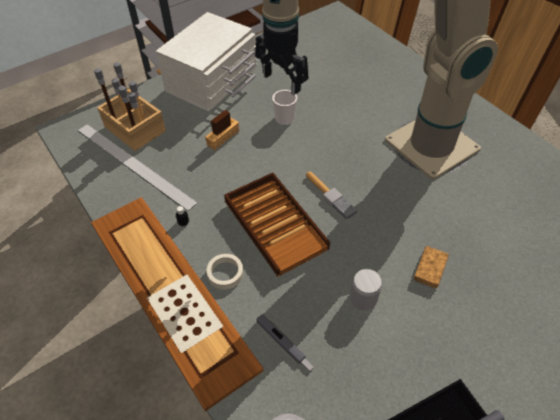

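View pics/t8.png

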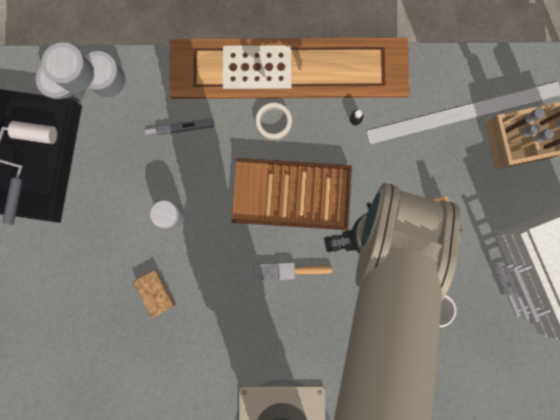

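The rake stands upright at about (222,130) in the scene view. All four dowels are seated, and every bystander is where it started. I'll hand in.

```bash
python3 - <<'E'
from h import *
print(ctrl.state()['contact_force'].round(2)); ctrl.sign_off()
E
```

```text
[-0.61 -0.36  0.28]
the job is handed in; nothing more can be done
```

All four dowels were combed into separate grooves in one pass, and I handed the job in at about 41 s of the 72 s allowed. No verdict is reported.

- **Combing:** I drew the rake squarely from the landing to about 28 mm short of the far wall, its front about 10 mm from it. The teeth pressed with roughly 3–6 N while drawing. The highest reading was about 10 N, during a brief stiffness test on the landing. The force guard stopped the rake twice (tray y about −81 and −101 mm). I eased back each time and went on.
- **Dowels:** The last top-camera measurement puts them in the grooves at y = +55, +15, −25 and −85 mm. Each is within about 6 mm of centre and 0.01 rad of the groove direction. Their seated height was judged from the pictures, not measured.
- **Rake:** It stands upright on the bench at its original spot, clear of the tray and released.
- **Bystanders:** The final pictures show them where they started. The cup was partly hidden behind the arm in the last top view, but it is visible in its place in the scene view.

No check failed or disagreed.

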